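Pour the nutmegs through the funnel into the spice jar

ROBOT

A 6-joint arm with a two-finger parallel gripper is mounted at the origin on the work surface. World frame = base frame: x ahead of the robot, y to its left, z up, the work surface at z = 0. Lengths are in m, angles in rad, forces in N, time in s.
With the tool pointing down it reaches from about 0.425 to 0.925 m from the base axis. Payload 12.5 kg.
Tool frame: the origin (TCP) lies at the centre of the arm's flange, where the gripper is bolted on; the fingertips stand 173 mm ahead of it and the grasp point (between the pads) lies 155 mm ahead of it; z points along the fingers, y is the line along which they close (so a half turn about z gives the same grasp; the last joint's range is limited). The gripper opens to 85 mm and grips with 20 to 120 N. Pads are 22 mm wide; open, the fingers measure 114 mm over their backs; the gripper's body (76 mm by 85 mm) begins 54 mm behind the grasp point. The pads swing forward as they close: fully open they stand 13 mm farther back than shut.
Start: joints at [-1.401, 0.491, 1.559, -0, 1.092, -0.106], TCP at [0.17, -0.601, 0.405] pointing down, gripper open.
Joint ranges: [-3.1, 3.1], [-0.84, 2.19], [0.05, 2.79], [-1.13, 4.28], [0.06, 2.93], [-2.69, 2.69]. Speed limits (rad/s): [2.22, 2.22, 2.79, 3.14, 3.14, 3.14].

INTERFACE

Orientations are given as a rotation vector (axis times angle).
In Python, from cell import robot gives the robot as it stands.
- The arm moves only by the shell command python3 drive.py [FORCE], which reads ROWS from standard input. ROWS is a JSON list that holds a single list of rows (three levels of brackets), with 1 to 5 rows, each of 5 numbers: dx, dy, dz in m, then a turn about the tool's z in rad, then the finger opening in m; each row is the pose to reach, as a shift and turn from the pose commanded when the command began, along the tool's axes at that moment; what a row does not reach only later rows make up. A row lasts 1/8 s, in which the tool goes at most 0.0625 m and 0.188 rad, less where a joint would pass 70% of its speed; a pose out of reach is approached as far as the arm can. The fingers move at their own pace and stop on an object; FORCE is the grip in N (left out, the last holds). Time passes only in rows, so rows that do not move let the fingers close. It prints the time, the measured TCP pose, the force, the opening and the grip force at its end. Input that does not fit is refused with a message, and nothing moves.
- robot.get_state(): the state, without advancing time (a new reading comes with each control period).
- robot.grab_frame(name): name is "scene" or "side" or "wrist"; returns a dict with "img" (420x560x3 uint8, red, green, blue), "fx", "fy", "cx", "cy" (pixels), "dist_coeffs" ([k1, k2, p1, p2, k3] as OpenCV has them; the pictures are not rectified), "R" (3x3) and "t" (3): a world point X has camera coordinates R X + t. Camera axes: x right, y down, z forward; pixel columns grow to the right and rows downward; lengths in m; the calibration is good to about 2 mm. A picture is of the moment at which its call begins. There is no depth.
- robot.close_job(): hands the job in; it is judged then, once.
The state is a dict: "time": time; "joints": joint angles; "dq": joint speeds; "joint_efforts": joint torques, N m; "position": TCP position; "ee_rot": TCP orientation; "ft_force": force on the tool from outside, world axes, zero at the start; "ft_torque": the same for the moment, N m; "width": finger opening in m; "grip_force": force on a finger pad.
Only numpy, scipy, OpenCV 4.12 (cv2) and the standard library are available. Lean on these libraries where they do the work, as an engineer would, in place of code of your own. Each camera call takes 0.05 s, during which the arm holds its last target. There are 200 camera calls.

TASK

Pick up the scoop that holds the four brown nutmegs, tip it over the orange funnel on the turntable so that all four drop through into the glass jar below, then lay the empty scoop down flat in the middle of the green plate and let go. Leave the other scoop, the one with the pale ginger lumps, where it is.

Things in the scene. Friction and masses are not known exactly. Their poses are not given: they have to be found in the camera images.
- nutmeg_scoop: aluminium scoop with wooden bar handle, holding four brown nutmegs, 160 g. Origin: centre of the pan's underside; x points from handle to open pouring lip, z up. Pan 94 mm long (x), 72 wide, 42 high; walls at back and sides, none in front. Inner floor slopes 10 degrees down to the back wall and keeps the nutmegs in while level; they roll out past 10 degrees, surely by 45.
- grip (a point): where to grip that scoop's handle, from above across its width: axes as the scoop, 90 mm behind its origin (x) and 36 mm above its underside. The straight level handle is 16 mm wide (y), 22 mm tall, and runs from 43 mm ahead of this point (pan's back wall) to 62 mm behind it
- lip (a point): middle of that scoop's pouring lip, axes as the scoop: 50 mm ahead of its origin (x), 20 mm above its underside
- nutmeg1: brown nutmeg, 24 mm long, 19 mm thick, rolls freely, 10 g; origin at its centre
- nutmeg2: as nutmeg1
- nutmeg3: as nutmeg1
- nutmeg4: as nutmeg1
- funnel_mouth (a point): centre of the orange funnel's open mouth, at rim height, 154 mm above the slab. Mouth 135 mm across inside; the cone narrows to a 46 mm bore reaching 16 mm into a glass jar. Funnel and jar are fixed on a white turntable (256 mm across, turns stiffly) with three capped jars (118 mm over the slab) and a middle knob (146 mm high)
- jar_floor (a point): centre of the inner floor of the glass jar under the funnel, 30 mm above the slab, 124 mm straight below funnel_mouth; z up. Jar 54 mm across inside, its rim 74 mm above this floor
- plate: round green ceramic plate, 216 mm across, fixed; origin at the centre of its underside. Flat inner floor 6 mm above the slab, 150 mm across; rim 16 mm high
- ginger_scoop: the other scoop, same shape and axes, holding three pale ginger lumps; to be left alone

How it is judged:
By the outcome, as a careful person would: the job done as asked, in the order asked, and still so for the second after the job is handed in, with the robot touching nothing.
It also fails if it takes over 56 s, if anything falls off the work surface, if the arm or the gripper's body presses on something with over 40 N, if the wrist force passes 120 N, or if a joint passes its speed limit or range.

## Working session

There is one attempt and no reset: what is moved stays moved. The work goes in short steps, Python scripts to look and compute and a shell command to move; the robot and the scene stay as the last step left them, time stands still between calls to the robot, and variables do not carry over. Pictures are saved under pics/ and viewed, at most 10 in all, crops included, and the job is handed in when it is done.

```bash
ls; mkdir -p pics; python3 - <<'E'
from cell import robot
import cv2,numpy as np
for n in ["scene","side"]:
    f=robot.grab_frame(n); cv2.imwrite(f"pics/{n}0.png",f["img"][:,:,::-1])
    print(n,f["fx"],f["fy"],f["cx"],f["cy"],f["dist_coeffs"],(-np.array(f["R"]).T@np.array(f["t"])).round(3))
s=robot.get_state();print(s["time"],s["position"],s["ee_rot"],s["width"])
E
```

```text
cell.py
drive.py
pics
scene 396.8066323521648 396.8066323521648 284.1096458934985 205.42167863908927 [-0.09507983  0.          0.          0.          0.        ] [ 1.052 -0.395  0.57 ]
side 517.9146718720222 517.9146718720222 282.8555062440527 216.20546560346068 [-0.08284676  0.          0.          0.          0.        ] [0.007 0.546 0.867]
0.1 [ 0.17020732 -0.60135326  0.40416924] [-3.11074850e+00 -4.31665481e-01  1.22210920e-05] 0.08534937082348142
```
View pics/scene0.png

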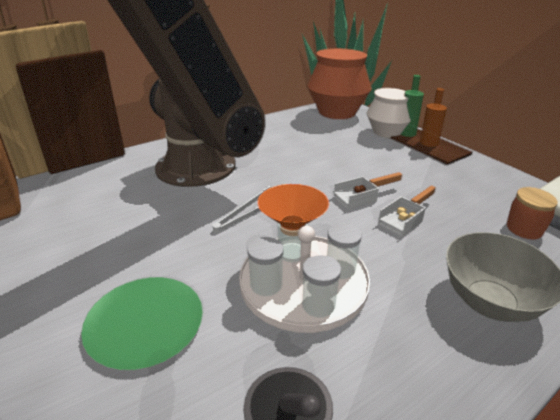

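View pics/side0.png

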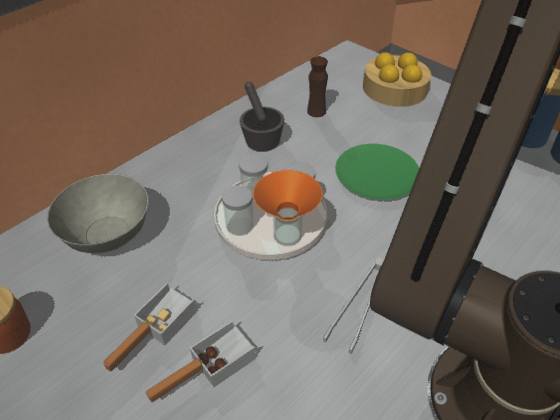

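The side view shows the nutmeg scoop, with its handle end near (150,395), pan around (225,352) and lip near (255,345). The ginger scoop is at (165,312), the funnel at (288,198) and the plate at (378,170). I'll refine these from enlarged crops and colour fits.

```bash
cat > h.py <<'E'
from cell import robot
import cv2,numpy as np
class Cam:
    def __init__(s,n):
        f=robot.grab_frame(n); s.img=np.array(f["img"])[:,:,::-1].copy()
        s.K=np.array([[f["fx"],0,f["cx"]],[0,f["fy"],f["cy"]],[0,0,1]]); s.d=np.array(f["dist_coeffs"])
        s.R=np.array(f["R"]); s.t=np.array(f["t"]); s.c=-s.R.T@s.t
    def at(s,uv,z):
        u=cv2.undistortPoints(np.array(uv,float).reshape(-1,1,2),s.K,s.d).reshape(-1,2)
        r=np.c_[u,np.ones(len(u))]@s.R
        return s.c+r*((z-s.c[2])/r[:,2])[:,None]
    def px(s,X): return cv2.projectPoints(np.array(X,float).reshape(-1,3),cv2.Rodrigues(s.R)[0],s.t,s.K,s.d)[0].reshape(-1,2)
    def mask(s,lo,hi):
        return cv2.inRange(cv2.cvtColor(s.img,cv2.COLOR_BGR2HSV),lo,hi)
def outer(m):
    c=max(cv2.findContours(m,cv2.RETR_EXTERNAL,cv2.CHAIN_APPROX_NONE)[0],key=cv2.contourArea)
    return c.reshape(-1,2)
E
python3 - <<'E'
from h import *
from scipy.optimize import least_squares
def circ(P):
    f=lambda p:np.hypot(P[:,0]-p[0],P[:,1]-p[1])-p[2]
    r=least_squares(f,[*P[:,:2].mean(0),.1],loss="soft_l1",f_scale=.003);return r.x
for n in ["scene","side"]:
    c=Cam(n)
    print(n,"plate",circ(c.at(outer(c.mask((45,100,30),(80,255,255))),.016)).round(4))
    o=outer(c.mask((5,190,90),(14,255,255)))
    h=cv2.convexHull(o.astype(np.int32)).reshape(-1,2)
    P=c.at(h,.154); print("funnel hull n",len(h), "bbox",h.min(0),h.max(0),"circ",circ(P).round(4))
    # upper half only (rim far edge) 
    up=o[o[:,1]<o[:,1].min()+0.45*(np.ptp(o[:,1]))]; print("upper",circ(c.at(up,.154)).round(4))
s=Cam("side"); a=cv2.resize(s.img[280:405,140:265],None,fx=4.6,fy=4.6,interpolation=cv2.INTER_CUBIC)
cv2.imwrite("pics/crop1.png",a[:,:])
c=Cam("scene"); b=cv2.resize(c.img[160:330,210:410],None,fx=3.5,fy=3.5,interpolation=cv2.INTER_CUBIC)
cv2.imwrite("pics/crop2.png",b)
E
```

```text
scene plate [ 0.5223 -0.3327  0.1025]
funnel hull n 26 bbox [259 185] [326 228] circ [ 0.532  -0.0141  0.0669]
upper [ 0.5333 -0.0154  0.0659]
side plate [ 0.5203 -0.331   0.1032]
funnel hull n 13 bbox [291 173] [321 209] circ [ 0.5127 -0.0344  0.0411]
upper [ 0.515  -0.0539  0.0236]
```

View pics/crop1.png

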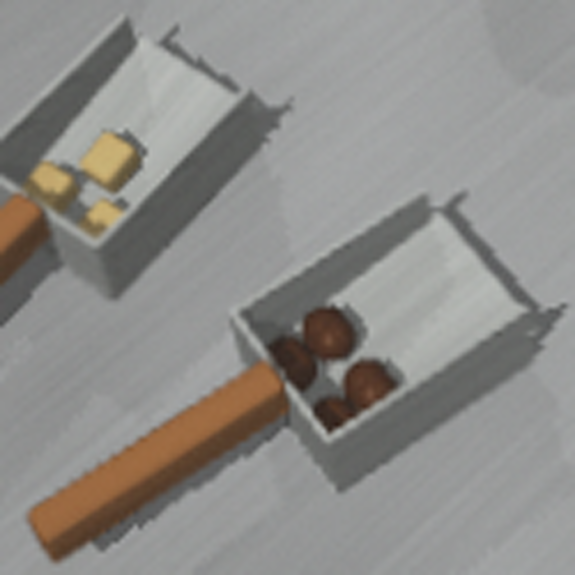

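View pics/crop2.png

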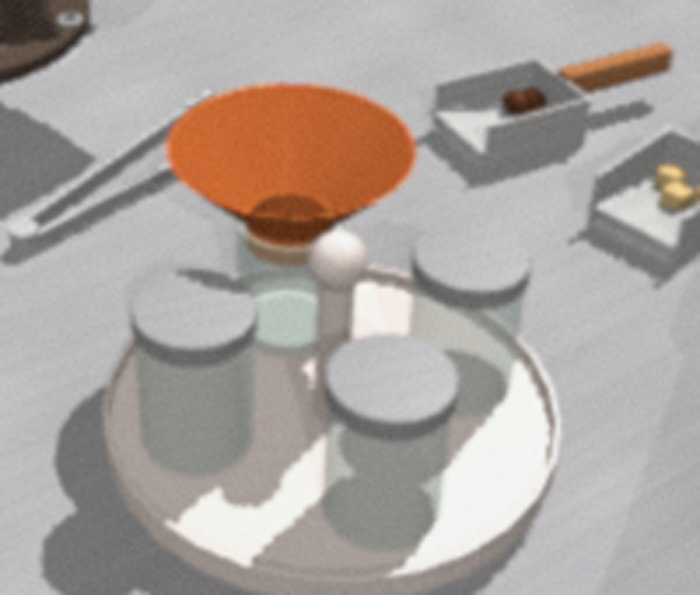

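```bash
python3 - <<'E'
from h import *
from scipy.optimize import least_squares
s=Cam("side");c=Cam("scene")
A=[((237,315),(-.047,.036,.042)),((330,437),(-.047,-.036,.042)),((340,492),(-.047,-.036,0)),((30,513),(-.152,.008,.047)),((52,545),(-.152,-.008,.047))]
B=[((588,103),(-.047,.036,.042)),((540,65),(-.047,-.036,.042)),((578,150),(-.047,.036,0)),((668,48),(-.152,0,.047))]
ua=np.array([(140+u/4.6,280+v/4.6) for (u,v),_ in A]); ub=np.array([(210+u/3.5,160+v/3.5) for (u,v),_ in B])
def W(p,L):
    L=np.array([l for _,l in L]);cs,sn=np.cos(p[2]),np.sin(p[2])
    return np.c_[p[0]+cs*L[:,0]-sn*L[:,1],p[1]+sn*L[:,0]+cs*L[:,1],L[:,2]]
f=lambda p:np.r_[(s.px(W(p,A))-ua).ravel(),(c.px(W(p,B))-ub).ravel()]
i0=s.at(ua[:2],.042);
best=min((least_squares(f,[*i0[:,:2].mean(0),a],loss="soft_l1") for a in np.arange(-3,3,1)),key=lambda r:r.cost)
p=best.x;print(p.round(4),best.cost,f(p).round(1))
print("grip",W(p,[(0,(-.09,0,.036))]),"lip",W(p,[(0,(.05,0,.02))]))
# funnel rim
for cam in (s,c):
  m=cam.mask((3,120,60),(16,255,255));o=outer(m);print(o.min(0),o.max(0),len(o))
  hu=cv2.convexHull(o.astype(np.int32)).reshape(-1,2)
  # fit circle of radius .0695 at z .154 such that its projection lies inside hull & touches extremes
  def g(q):
    t=np.linspace(0,2*np.pi,72);P=cam.px(np.c_[q[0]+q[2]*np.cos(t),q[1]+q[2]*np.sin(t),0*t+.154])
    return [P[:,0].min()-o[:,0].min(),P[:,0].max()-o[:,0].max()-1,P[:,1].min()-o[:,1].min()]
  print(least_squares(g,[.53,-.015,.07]).x.round(4))
# turntable centre: knob top px in scene crop (338,233)->top z .146 ; side knob unseen
print("knob",c.at([(210+338/3.5,160+255/3.5)],.136))
for (u,v) in [(195,305),(392,370),(472,258)]: print("cap",c.at([(210+u/3.5,160+v/3.5)],.118)[0].round(3))
E
```

```text
[0.4148 0.2775 4.581 ] 11.775361159394015 [-1.2 -1.7  0.8  0.7  1.1 -0.2 -0.6 -0.6 -0.7 -0.5  0.4 -2.1 -2.2 -3.2
  1.1 -2.1 -0.7 -2.2]
grip [[0.4265784  0.36674129 0.036     ]] lip [[0.40824196 0.22794729 0.02      ]]
[0 0] [301 173] 2877
[ 1.1565 -0.1391  0.4088]
[283   0] [559 180] 2173
[-1.2906  2.5696  1.1263]
knob [[ 0.60522264 -0.03510054  0.136     ]]
cap [ 0.58  -0.106  0.118]
cap [ 0.675 -0.054  0.118]
cap [0.629 0.038 0.118]
```

```bash
cat >> h.py <<'E'
from scipy.spatial.transform import Rotation as Ro
YAW=4.581
def rel(P,yaw=None):
    """shift/turn in tool axes to bring the TCP to P (and tool y to the scoop's y)"""
    s=robot.get_state();R=Ro.from_rotvec(s["ee_rot"])
    d=R.inv().apply(np.array(P)-s["position"]);out=list(d.round(4))
    if yaw is not None:
        v=R.inv().apply([-np.sin(yaw),np.cos(yaw),0]);a=np.arctan2(-v[0],v[1]);a=(a+np.pi/2)%np.pi-np.pi/2
        out+=["turn %.3f or %.3f"%(a,a-np.sign(a)*np.pi)]
    return out
E
python3 - <<'E'
from h import *
s=robot.get_state();print(s["time"]);print(Ro.from_rotvec(s["ee_rot"]).as_matrix().round(3))
for P in [(.5,-.3,.405),(.56,.05,.405),(.4266,.3667,.3)]: print(P,rel(P,YAW))
E
```

```text
0.4
[[ 0.962  0.272 -0.   ]
 [ 0.272 -0.962  0.   ]
 [ 0.    -0.    -1.   ]]
(0.5, -0.3, 0.405) [np.float64(0.3994), np.float64(-0.2002), np.float64(-0.0003), 'turn -1.164 or 1.978']
(0.56, 0.05, 0.405) [np.float64(0.5524), np.float64(-0.5206), np.float64(-0.0003), 'turn -1.164 or 1.978']
(0.4266, 0.3667, 0.3) [np.float64(0.5103), np.float64(-0.8617), np.float64(0.1047), 'turn -1.164 or 1.978']
```

```bash
echo '[[[0.053,-0.027,0,-0.18,0.085],[0.107,-0.054,0,-0.36,0.085],[0.16,-0.08,0,-0.54,0.085],[0.214,-0.107,0,-0.72,0.085],[0.268,-0.134,0,-0.9,0.085]]]' | python3 drive.py; python3 - <<'E'
from h import *
for P in [(.54,-.2,.405),(.58,.05,.405),(.4266,.3667,.32)]: print(P,rel(P,YAW))
E
```

```text
time: 1.02
position: [0.3928, -0.398, 0.4049]
ee_rot: [2.609, 1.75, 0.0]
ft_force: [0.4, -1.1, -0.3]
width: 0.085
grip_force: 0.0
(0.54, -0.2, 0.405) [np.float64(0.239), np.float64(0.061), np.float64(-0.0001), 'turn -0.258 or 2.884']
(0.58, 0.05, 0.405) [np.float64(0.4855), np.float64(0.0032), np.float64(-0.0002), 'turn -0.258 or 2.884']
(0.4266, 0.3667, 0.32) [np.float64(0.7203), np.float64(-0.259), np.float64(0.0846), 'turn -0.258 or 2.884']
```

```bash
echo '[[[0.058,0.01,0,-0.1,0.085],[0.118,0.02,0,-0.2,0.085],[0.178,0.03,0,-0.258,0.085],[0.24,0.03,0,-0.258,0.085],[0.3,0.025,0,-0.258,0.085]]]' | python3 drive.py; python3 - <<'E'
from h import *
for P in [(.58,.05,.405),(.4266,.3667,.32)]: print(P,rel(P,YAW))
E
```

```text
time: 1.65
position: [0.5308, -0.1302, 0.4048]
ee_rot: [2.368, 2.064, 0.0]
ft_force: [0.4, 0.3, -0.4]
width: 0.0852
grip_force: 0.0
(0.58, 0.05, 0.405) [np.float64(0.1853), np.float64(0.0242), np.float64(-0.0003), 'turn -0.006 or 3.136']
(0.4266, 0.3667, 0.32) [np.float64(0.4781), np.float64(-0.1711), np.float64(0.0846), 'turn -0.006 or 3.136']
```

```bash
echo '[[[0.06,0,0,0,0.085],[0.12,-0.01,0,0,0.085],[0.18,-0.02,0,0,0.085],[0.235,-0.045,0,0,0.085],[0.29,-0.075,0,0,0.085]]]' | python3 drive.py;echo '[[[0.05,-0.026,0.02,0,0.085],[0.1,-0.052,0.04,0,0.085],[0.15,-0.078,0.06,0,0.085],[0.188,-0.096,0.08,0,0.085],[0.188,-0.096,0.08,0,0.085]]]' | python3 drive.py; python3 - <<'E'
from h import *
print(rel((.4266,.3667,.191),YAW))
f=Cam("wrist");cv2.imwrite("pics/w1.png",f.img)
def W(l):
    cs,sn=np.cos(YAW),np.sin(YAW);return (.4148+cs*l[0]-sn*l[1],.2775+sn*l[0]+cs*l[1],l[2])
for l in [(-.152,.008,.047),(-.152,-.008,.047),(-.047,.036,.042),(-.047,-.036,.042)]: print(l,f.px(W(l)).round(0))
E
```

```text
time: 2.28
position: [0.4949, 0.167, 0.4047]
ee_rot: [2.368, 2.064, 0.0]
ft_force: [0.2, 0.1, 0.6]
width: 0.0849
grip_force: 0.0
time: 2.9
position: [0.4248, 0.3666, 0.3232]
ee_rot: [-2.364, -2.068, 0.003]
ft_force: [0.0, -0.5, -0.1]
width: 0.0849
grip_force: 0.0
[np.float64(0.0005), np.float64(0.002), np.float64(0.1322), 'turn -0.002 or 3.139']
(-0.152, 0.008, 0.047) [[295. 135.]]
(-0.152, -0.008, 0.047) [[276. 135.]]
(-0.047, 0.036, 0.042) [[323. 249.]]
(-0.047, -0.036, 0.042) [[247. 249.]]
```

View pics/w1.png

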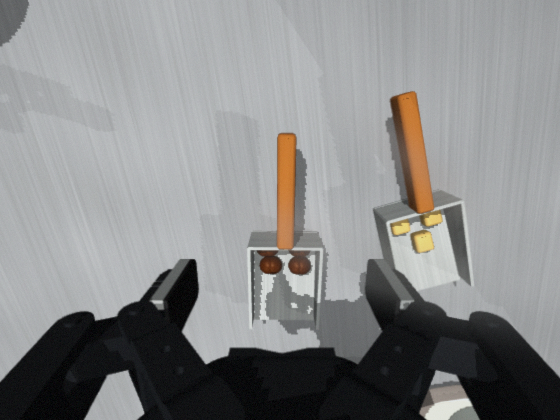

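The wrist view confirms the pose: the handle end is at (287,135) and the back-wall corners are at (248,247) and (323,247), as predicted. I'll descend and grip.

```bash
echo '[[[0,0.001,0.05,0,0.085],[0,0.002,0.1,0,0.085],[0,0.002,0.12,0,0.085],[0,0.002,0.132,0,0.085],[0,0.002,0.132,0,0.085]]]' | python3 drive.py; echo '[[[0,0,0,0,0.03],[0,0,0,0,0.01],[0,0,0,0,0.0],[0,0,0,0,0.0],[0,0,0,0,0.0]]]' | python3 drive.py 90
```

```text
time: 3.58
position: [0.4285, 0.3638, 0.1928]
ee_rot: [2.369, 2.063, -0.0]
ft_force: [0.5, -0.5, -0.8]
width: 0.0853
grip_force: 0.0
time: 4.2
position: [0.428, 0.3643, 0.193]
ee_rot: [2.368, 2.064, 0.0]
ft_force: [-1.1, -0.3, 5.5]
width: 0.0144
grip_force: 87.9
```

```bash
echo '[[[0,0,0,0,0],[0,0,-0.005,0,0],[0,0,-0.015,0,0],[0,0,-0.025,0,0],[0,0,-0.03,0,0]]]' | python3 drive.py; python3 - <<'E'
from h import *
f=Cam("side");a=cv2.resize(f.img[230:420,60:300],None,fx=3,fy=3);cv2.imwrite("pics/s2.png",a)
E
```

```text
time: 4.82
position: [0.4281, 0.3643, 0.2236]
ee_rot: [2.368, 2.064, 0.002]
ft_force: [-0.0, -0.2, -1.6]
width: 0.0148
grip_force: 87.8
```

View pics/s2.png

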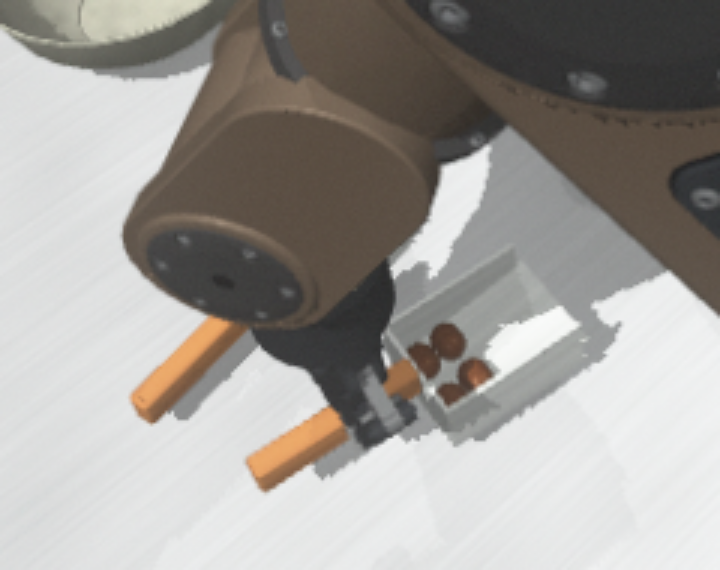

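Lifted level, with all four nutmegs in the pan. I'll carry it to the pre-pour point gently, since it's moving lip first.

```bash
echo '[[[-0.01,0,-0.02,0,0],[-0.03,0,-0.05,0,0],[-0.055,0,-0.09,0,0],[-0.075,0,-0.12,0,0],[-0.085,0,-0.13,0,0]]]' | python3 drive.py; python3 - <<'E'
from h import *
print(Ro.from_rotvec(robot.get_state()["ee_rot"]).as_matrix().round(3)); print(rel((.548,.104,.435),YAW))
E
```

```text
time: 5.5
position: [0.4163, 0.2793, 0.3541]
ee_rot: [2.368, 2.063, 0.003]
ft_force: [-0.2, 1.0, -2.6]
width: 0.0146
grip_force: 87.9
[[ 0.137  0.991  0.002]
 [ 0.991 -0.137  0.001]
 [ 0.001  0.002 -1.   ]]
[np.float64(-0.1555), np.float64(0.1547), np.float64(-0.0808), 'turn -0.006 or 3.135']
```

```bash
echo '[[[-0.01,0.01,-0.01,0,0],[-0.03,0.03,-0.025,0,0],[-0.055,0.055,-0.045,0,0],[-0.075,0.075,-0.06,0,0],[-0.085,0.085,-0.07,0,0]]]' | python3 drive.py;  echo '[[[-0.01,0.01,-0.003,0,0],[-0.03,0.03,-0.008,0,0],[-0.05,0.05,-0.01,0,0],[-0.065,0.065,-0.011,0,0],[-0.07,0.07,-0.011,0,0]]]' | python3 drive.py; echo '[[[0,0,0,0,0],[0,0,0,0,0]]]' | python3 drive.py; python3 - <<'E'
from h import *
print(rel((.548,.104,.435),YAW))
a=Cam("side").img[:,60:480];b=Cam("scene").img[100:300,200:450]
b=cv2.resize(b,(525,420));cv2.imwrite("pics/s3.png",cv2.resize(np.hstack([a,b]),(800,356)))
E
```

```text
time: 6.12
position: [0.4902, 0.1833, 0.4224]
ee_rot: [-2.369, -2.063, 0.001]
ft_force: [-0.0, -0.1, -1.6]
width: 0.0147
grip_force: 87.9
time: 6.75
position: [0.5493, 0.1047, 0.4331]
ee_rot: [-2.369, -2.063, 0.001]
ft_force: [-1.3, 0.1, -1.9]
width: 0.015
grip_force: 87.9
time: 7.0
position: [0.5484, 0.1059, 0.4336]
ee_rot: [-2.368, -2.065, 0.0]
ft_force: [-0.7, 0.7, -1.8]
width: 0.0142
grip_force: 87.9
[np.float64(-0.002), np.float64(-0.0002), np.float64(-0.0014), 'turn -0.005 or 3.137']
```

View pics/s3.png

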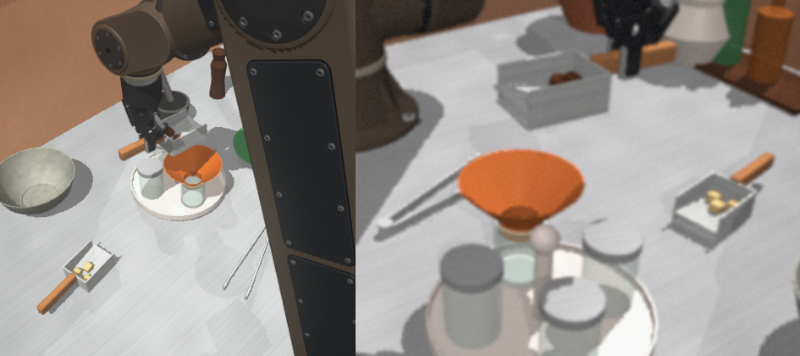

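Over the funnel the scoop is level and above the mouth, with its handle near scene pixel (365,131). I'll cut the grip force to 20 N and measure the handle's slope numerically.

```bash
cat >> h.py <<'E'
def handle(n="scene",box=(330,60,420,190),save=None):
    c=Cam(n);x0,y0,x1,y1=box
    m=c.mask((5,110,60),(18,255,255))[y0:y1,x0:x1]
    k,l,st,_=cv2.connectedComponentsWithStats(m);i=1+st[1:,4].argmax()
    v,u=np.nonzero(l==i);w=np.cov(u,v);ev,V=np.linalg.eigh(w);d=V[:,1]*np.sign(V[0,1])
    if save: cv2.imwrite(save,c.img)
    return "slope %.1f centre %.0f,%.0f n %d"%(np.degrees(np.arctan2(d[1],d[0])),u.mean()+x0,v.mean()+y0,len(u))
E
python3 -c "
from h import *
print(handle(save='pics/h0.png'),robot.get_state()['ft_torque'])"
echo '[[[0,0,0,0,0]]]' | python3 drive.py 20
python3 -c "
from h import *
print(handle(),robot.get_state()['ft_torque'])"
echo '[[[0,0,0,0,0],[0,0,0,0,0]]]' | python3 drive.py 20
python3 -c "
from h import *
print(handle(save='pics/h1.png'),robot.get_state()['ft_torque'])"
```

```text
slope -37.0 centre 402,73 n 791 [ 0.13469105 -0.05286227  0.02691123]
time: 7.28
position: [0.5486, 0.1057, 0.4338]
ee_rot: [2.368, 2.065, 0.0]
ft_force: [-0.2, -0.1, -1.4]
width: 0.0145
grip_force: 87.9
slope -37.1 centre 402,73 n 788 [ 0.10363678 -0.03135929 -0.00709653]
time: 7.58
position: [0.5488, 0.1054, 0.4337]
ee_rot: [2.368, 2.064, -0.0]
ft_force: [-1.0, -0.4, -2.4]
width: 0.0147
grip_force: 87.9
slope -37.6 centre 402,73 n 787 [ 0.14950316 -0.06952613 -0.05188084]
```

```bash
sed -i 's/box=(330,60,420,190)/box=(340,105,395,160)/' h.py
echo '[[[0,0,0,0,0.005],[0,0,0,0,0.008]]]' | python3 drive.py 20
python3 -c "
from h import *
print(handle(),robot.get_state()['ft_torque'])"
echo '[[[0,0,0,0,0.01],[0,0,0,0,0.012]]]' | python3 drive.py 20
python3 -c "
from h import *
print(handle(save='pics/h1.png'),robot.get_state()['ft_torque'])"
```

```text
time: 7.88
position: [0.5488, 0.1054, 0.4336]
ee_rot: [2.368, 2.064, -0.0]
ft_force: [0.6, -0.4, -2.5]
width: 0.0143
grip_force: 87.9
slope -18.1 centre 369,130 n 231 [ 0.13225098 -0.00878725  0.0035411 ]
time: 8.18
position: [0.5488, 0.1054, 0.4337]
ee_rot: [2.368, 2.064, -0.0]
ft_force: [-0.0, 0.2, -1.1]
width: 0.0144
grip_force: 87.9
slope -18.2 centre 369,130 n 234 [ 0.12783615 -0.04252113  0.04358157]
```

The force latches until the fingers release. Safer plan: rest the pan on the funnel's near rim, with the lip inside the mouth and the centre of mass just past the rim. Then loosen the fingers and let the scoop tip into the funnel.

```bash
echo '[[[-0.002,0,0.01,0,0],[-0.005,0,0.03,0,0],[-0.008,0,0.055,0,0],[-0.011,0,0.075,0,0],[-0.0115,0,0.083,0,0]]]' | python3 drive.py; echo '[[[0,0,0.003,0,0],[0,0,0.003,0,0]]]' | python3 drive.py;python3 -c "
from h import *
print(handle(box=(300,110,420,230)),rel((.5464,.094,.345),YAW))"
```

```text
time: 8.85
position: [0.5471, 0.0937, 0.3492]
ee_rot: [-2.368, -2.063, 0.003]
ft_force: [-0.1, 0.1, -1.4]
width: 0.0148
grip_force: 87.8
time: 9.1
position: [0.5473, 0.0941, 0.348]
ee_rot: [2.368, 2.064, 0.001]
ft_force: [-0.1, 0.5, -1.2]
width: 0.0143
grip_force: 87.9
slope -27.8 centre 311,215 n 253 [np.float64(-0.0002), np.float64(-0.0009), np.float64(0.0032), 'turn -0.006 or 3.136']
```

```bash
for i in 1 2; do echo '[[[0,0,0.001,0,0],[0,0,0.001,0,0]]]' | python3 drive.py | grep -E "posi|ft_f";done; python3 -c "
from h import *
print(robot.get_state()['ft_torque'])
a=Cam('side').img[130:300,150:400];b=Cam('scene').img[110:280,220:470]
cv2.imwrite('pics/s4.png',cv2.resize(np.hstack([a,b]),(800,272)))"
```

```text
position: [0.5473, 0.0941, 0.3472]
ft_force: [-1.0, -0.4, 1.0]
position: [0.5473, 0.0942, 0.3467]
ft_force: [-1.4, 2.9, 9.4]
[ 0.09098724  0.34317594 -0.07757254]
```

View pics/s4.png

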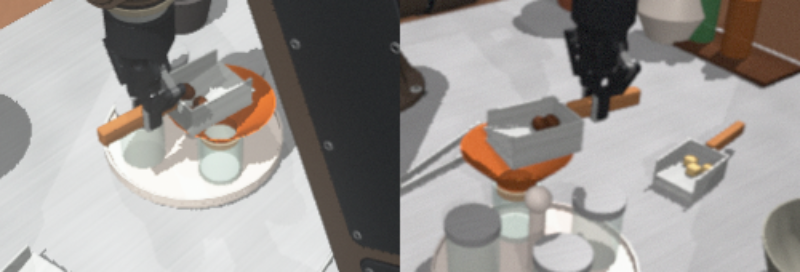

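The pan rests on the near rim (contact force about 9 N), with the lip well inside the mouth and the nutmegs at the back wall. Now I'll loosen the fingers slightly.

```bash
echo '[[[0,0,0,0,0.017]]]' | python3 drive.py 20; python3 -c "
from h import *
print(robot.get_state()['ft_torque'],handle(box=(380,110,460,190),save='pics/h2.png'))"
```

```text
time: 9.88
position: [0.5472, 0.094, 0.346]
ee_rot: [2.368, 2.064, 0.0]
ft_force: [0.1, -1.4, 0.1]
width: 0.0171
grip_force: 0.0
[ 0.05725148 -0.03156904 -0.00736179] slope 83.1 centre 438,133 n 1913
```

```bash
echo '[[[0,0,0,0,0.018],[0,0,0,0,0.018]]]' | python3 drive.py 20|grep -E "wid|force"; python3 -c "
from h import *
B=(322,120,378,188)
print(handle(box=B,save='pics/h3.png'))
a=cv2.imread('pics/h2.png')[110:240,230:400];b=cv2.imread('pics/h3.png')[110:240,230:400]
c=Cam('side').img[130:260,200:370]
cv2.imwrite('pics/s5.png',cv2.resize(np.hstack([a,b,c]),(798,203)))"
```

```text
ft_force: [0.5, 0.2, 0.4]
width: 0.0185
grip_force: 0.0
slope -37.7 centre 332,173 n 219
```

View pics/s5.png

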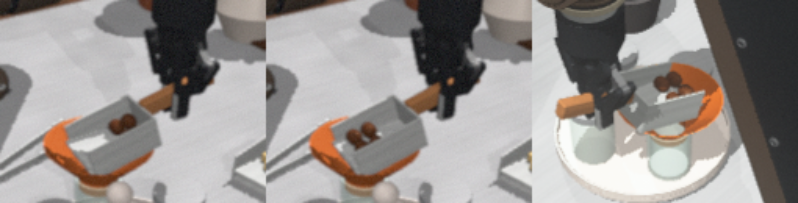

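The scoop is tipping into the funnel and the nutmegs are rolling towards the lip. I'll let it continue and track the brown pixels numerically.

```bash
cat >> h.py <<'E'
def nuts():
    o=[]
    for n,(x0,y0,x1,y1) in dict(scene=(240,120,345,260),side=(200,150,350,270)).items():
        c=Cam(n);m=c.mask((0,90,15),(12,255,125))[y0:y1,x0:x1]
        k,l,st,ce=cv2.connectedComponentsWithStats(m)
        o.append((n,[(int(ce[i][0]+x0),int(ce[i][1]+y0),int(st[i,4])) for i in range(1,k) if st[i,4]>12]))
    return o
E
python3 -c "
from h import *
print(nuts())"
echo '[[[0,0,0,0,0.019],[0,0,0,0,0.019]]]' | python3 drive.py|grep -E "wid|ft"
python3 -c "
from h import *
print(nuts(),handle(box=(322,120,378,188)))"
echo '[[[0,0,0,0,0.019],[0,0,0,0,0.019],[0,0,0,0,0.019]]]' | python3 drive.py|grep -E "wid|ft"
python3 -c "
from h import *
print(nuts(),handle(box=(322,120,378,188),save='pics/h4.png'))"
```

```text
[('scene', [(330, 177, 18), (281, 202, 213), (285, 220, 243)]), ('side', [(298, 182, 192)])]
ft_force: [-0.6, -0.4, 0.4]
width: 0.019
[('scene', [(281, 215, 417)]), ('side', [(300, 182, 162)])] slope -37.1 centre 332,173 n 221
ft_force: [0.3, -0.2, 0.6]
width: 0.0188
[('scene', [(339, 164, 13), (281, 215, 425)]), ('side', [(300, 182, 161)])] slope -37.8 centre 332,173 n 222
```

```bash
echo '[[[0,0,-0.005,0,0.022],[0,0,-0.012,0,0.022],[0,0,-0.017,0,0.022],[0,0,-0.017,0,0.022]]]' | python3 drive.py|grep -E "wid|ft|posi"
echo '[[[0,0,0,0,0.012],[0,0,0,0,0],[0,0,0,0,0],[0,0,0,0,0]]]' | python3 drive.py 20|grep -E "wid|force"
python3 -c "
from h import *
cv2.imwrite('pics/m1.png',Cam('scene').img);cv2.imwrite('pics/m2.png',Cam('side').img);print(nuts())"
echo '[[[0,0,-0.008,0,0],[0,0,-0.02,0,0],[0,0,-0.035,0,0],[0,0,-0.04,0,0],[0,0,-0.04,0,0]]]' | python3 drive.py|grep -E "wid|force|posi|time"
python3 -c "
from h import *
cv2.imwrite('pics/m3.png',Cam('scene').img);cv2.imwrite('pics/m4.png',Cam('side').img);print(nuts(), robot.get_state()['ft_torque'])"
```

```text
position: [0.5472, 0.094, 0.3633]
ft_force: [-0.1, -0.0, 0.0]
width: 0.0221
ft_force: [-1.2, 2.0, 2.7]
width: 0.0161
grip_force: 20.3
[('scene', [(331, 178, 15), (281, 216, 419)]), ('side', [(300, 182, 156)])]
time: 13.12
position: [0.5472, 0.094, 0.4032]
ft_force: [-0.1, -0.3, -1.4]
width: 0.0154
grip_force: 19.8
[('scene', [(332, 157, 15), (289, 223, 178)]), ('side', [(293, 205, 29)])] [ 0.09541915  0.00966136 -0.03801682]
```

```bash
python3 -c "
import cv2,numpy as np
a=cv2.imread('pics/m3.png')[120:265,225:385];b=cv2.imread('pics/m4.png')[130:275,200:360]
cv2.imwrite('pics/s6.png',cv2.resize(np.hstack([a,b]),(800,362),interpolation=cv2.INTER_CUBIC))"
```

```text
(no output)
```

View pics/s6.png

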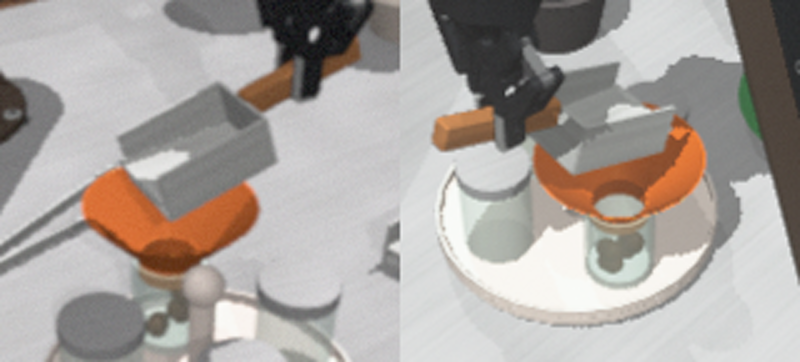

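The pan is empty and the nutmegs are in the jar, around (610,250) in the right half. From this picture's pixels I'll work out how the scoop now sits in the fingers.

```bash
python3 - <<'E'
from h import *
s=robot.get_state();g=s["position"]-[0,0,.155];print(g)
ax=np.array([np.cos(YAW),np.sin(YAW),0]);n=np.array([-ax[1],ax[0],0])
def onplane(c,uv,off):
    a=c.at([uv],0)[0];d=a-c.c;k=((g+n*off-c.c)@n)/(d@n);X=c.c+k*d-g
    return np.array([X@ax,X[2]]).round(4)
sc=Cam("scene");sd=Cam("side")
bb=onplane(sc,(335,186),.036);fb=onplane(sc,(293.5,207),.036);bt=onplane(sc,(335,171),.036)
print("back bottom",bb,"front bottom",fb,"back top",bt,"len",np.linalg.norm(fb-bb),np.linalg.norm(bt-bb),"tilt",np.degrees(np.arctan2(bb[1]-fb[1],fb[0]-bb[0])))
print("handle end side",onplane(sd,(214,184),.008))
i=sd.mask((0,60,15),(25,255,140))[215:250,270:310];print(nuts(),i.sum()/255)
E
```

```text
[0.54719944 0.09395743 0.24727481]
back bottom [ 0.0395 -0.0544] front bottom [ 0.1274 -0.076 ] back top [ 0.0425 -0.0218] len 0.09051502637683978 0.032737745799000885 tilt 13.805956205129933
handle end side [-0.0505  0.0064]
[('scene', [(338, 156, 19), (290, 223, 183)]), ('side', [(292, 205, 32)])] 0.0
```

```bash
echo '[[[0,0,-0.02,0,0],[-0.02,0,-0.04,0,0],[-0.05,0,-0.05,0,0],[-0.09,0,-0.05,0,0],[-0.13,0,-0.05,0,0]]]' | python3 drive.py|grep -E "posi|grip"; echo '[[[-0.04,0.005,0,0,0],[-0.08,0.01,0,0,0],[-0.12,0.02,0,0,0],[-0.16,0.025,0,0,0],[-0.18,0.03,0,0,0]]]' | python3 drive.py|grep -E "posi|grip|time"; python3 -c "
from h import *
print(rel((.5343,-.2329,.30),YAW))"
```

```text
position: [0.5292, -0.0358, 0.4527]
grip_force: 19.8
time: 14.78
position: [0.5345, -0.2189, 0.4524]
grip_force: 19.8
[np.float64(-0.0139), np.float64(0.0018), np.float64(0.1524), 'turn -0.007 or 3.134']
```

```bash
echo '[[[-0.006,0.001,0.03,0,0],[-0.01,0.002,0.08,0,0],[-0.014,0.002,0.13,0,0],[-0.014,0.002,0.17,0,0],[-0.014,0.002,0.195,0,0]]]' | python3 drive.py|grep -E "posi|ft"; echo '[[[0,0,0.004,0,0],[0,0,0.008,0,0],[0,0,0.012,0,0],[0,0,0.016,0,0],[0,0,0.02,0,0]]]' | python3 drive.py|grep -E "posi|ft"; python3 -c "
from h import *
print(rel((.5343,-.2329,.197),YAW),robot.get_state()['ft_torque'])"
```

```text
position: [0.5347, -0.2309, 0.2557]
ft_force: [-0.4, -0.3, -1.9]
position: [0.5348, -0.2313, 0.2381]
ft_force: [1.0, 3.5, 3.7]
[np.float64(-0.0017), np.float64(-0.0003), np.float64(0.0411), 'turn -0.006 or 3.136'] [ 0.27392837 -0.03469443  0.01715814]
```

```bash
echo '[[[0,0,0.004,0,0],[0,0,0.008,0,0],[0,0,0.012,0,0],[0,0,0.016,0,0],[0,0,0.02,0,0]]]' | python3 drive.py|grep -E "posi|ft|grip"; echo '[[[0,0,0.004,0,0],[0,0,0.008,0,0],[0,0,0.012,0,0],[0,0,0.015,0,0],[0,0,0.015,0,0]]]' | python3 drive.py|grep -E "posi|ft|grip"; python3 -c "
from h import *
print(rel((.5343,-.2329,.197),YAW),robot.get_state()['ft_torque'])"
```

```text
position: [0.5347, -0.2314, 0.2174]
ft_force: [0.4, 2.8, 2.3]
grip_force: 20.1
position: [0.5347, -0.2315, 0.2024]
ft_force: [1.0, 0.7, 1.0]
grip_force: 19.8
[np.float64(-0.0015), np.float64(-0.0002), np.float64(0.0054), 'turn -0.006 or 3.136'] [ 0.01890016 -0.03631559  0.01415477]
```

```bash
echo '[[[0,0,0.002,0,0],[0,0,0.004,0,0],[0,0,0.004,0,0]]]' | python3 drive.py|grep -E "posi|ft|grip"; python3 - <<'E'
from h import *
from scipy.optimize import minimize
cs=[Cam(n) for n in ("scene","side")]
# pan = non-green pixels inside the plate's ellipse, minus arm: fit scoop pose by hull overlap with the scene view
c=cs[0];cv2.imwrite("pics/p1.png",c.img)
g=c.mask((40,80,20),(85,255,255));hull=np.zeros_like(g);
t=np.linspace(0,6.28,90);P=c.px(np.c_[.5212+.1*np.cos(t),-.332+.1*np.sin(t),0*t+.014]);cv2.fillPoly(hull,[P.astype(np.int32)],255)
m=(hull>0)&(g==0)
hs=cv2.cvtColor(c.img,cv2.COLOR_BGR2HSV);grey=m&(hs[...,1]<70)&(hs[...,2]>60)
v,u=np.nonzero(grey);print("grey bbox",np.percentile(u,[1,99]),np.percentile(v,[1,99]),len(u))
pan=np.array([(x,y,z) for x in(-.047,.047) for y in(-.036,.036) for z in(0,.042)])
def poly(ox,oy,yaw):
    X=np.c_[ox+np.cos(yaw)*pan[:,0]-np.sin(yaw)*pan[:,1],oy+np.sin(yaw)*pan[:,0]+np.cos(yaw)*pan[:,1],.006+pan[:,2]]
    k=np.zeros_like(g);cv2.fillConvexPoly(k,cv2.convexHull(c.px(X).astype(np.float32)).astype(np.int32),1);return k>0
def iou(p):k=poly(*p);return (k&grey).sum()/(k|grey).sum()
best=max(((iou((.5212+a,-.332+b,YAW+w)),a,b,w) for a in np.arange(-.02,.021,.004) for b in np.arange(-.03,.031,.003) for w in (-.1,-.05,0,.05,.1)))
print(best, iou((.5212,-.332,YAW)))
E
```

```text
position: [0.5347, -0.2312, 0.1989]
ft_force: [0.8, 3.3, 5.8]
grip_force: 20.5
grey bbox [115. 192.] [287. 341.] 2771
(np.float64(0.9338959212376934), np.float64(0.004), np.float64(0.002999999999999989), -0.05) 0.8826565726083965
```

The scoop is flat on the plate and within about 5 mm of its centre, with an overlap of 0.93 against the predicted outline. Releasing and retreating.

```bash
echo '[[[0,0,0,0,0.02],[0,0,0,0,0.035],[0,0,0,0,0.05],[0,0,0,0,0.05],[0,0,0,0,0.05]]]' | python3 drive.py|grep -E "posi|ft|wid"; echo '[[[0,0,-0.02,0,0.05],[0,0,-0.06,0,0.05],[0,0,-0.11,0,0.05],[0,0,-0.16,0,0.05],[0,0,-0.2,0,0.05]]]' | python3 drive.py|grep -E "posi|ft|wid"; echo '[[[0.05,0,0,0,0.05],[0.1,0,0,0,0.05],[0.12,0,0,0,0.05],[0.12,0,0,0,0.05],[0.12,0,0,0,0.05]]]' | python3 drive.py|grep -E "posi|time"; python3 - <<'E'
from h import *
from scipy.optimize import least_squares
c=Cam("scene");cv2.imwrite("pics/p2.png",c.img);cv2.imwrite("pics/p3.png",Cam("side").img)
hs=cv2.cvtColor(c.img,cv2.COLOR_BGR2HSV)
g=c.mask((40,80,20),(85,255,255));hull=np.zeros_like(g)
t=np.linspace(0,6.28,90);P=c.px(np.c_[.5212+.1*np.cos(t),-.332+.1*np.sin(t),0*t+.014]);cv2.fillPoly(hull,[P.astype(np.int32)],255)
grey=(hull>0)&(g==0)&(hs[...,1]<70)&(hs[...,2]>60)
pan=np.array([(x,y,z) for x in(-.047,.047) for y in(-.036,.036) for z in(0,.042)])
def iou(a,b,yaw,til):
    X=Ro.from_euler("ZY",[yaw,til]).apply(pan)+[.5212+a,-.332+b,.006+.047*abs(np.sin(til))]
    k=np.zeros_like(g);cv2.fillConvexPoly(k,cv2.convexHull(c.px(X).astype(np.float32)).astype(np.int32),1);k=k>0
    return (k&grey).sum()/(k|grey).sum()
r=sorted(((iou(a,b,YAW+w,ti),a,b,w,ti) for a in np.arange(-.012,.013,.004) for b in np.arange(-.015,.016,.003) for w in (-.1,-.05,0,.05) for ti in (-.1,0,.1)),reverse=True)
for x in r[:3]: print(np.round(x,3))
# handle in the image against the prediction
h=c.mask((5,110,60),(18,255,255))[240:330,150:280];v,u=np.nonzero(h);print("handle px",u.mean()+150,v.mean()+240,u.max()+150,len(u))
_,a,b,w,ti=r[0];q=Ro.from_euler("z",YAW+w).apply([(-.0995,0,.036),(-.152,0,.036)])+[.5212+a,-.332+b,.006];print("pred centre,end",c.px(q).round(0))
# jar contents vs first picture
for n,f0,box in(("side","side0",(265,205,312,250)),("scene","scene0",(278,228,308,262))):
    x0,y0,x1,y1=box;d=cv2.cvtColor(cv2.absdiff(Cam(n).img,cv2.imread(f"pics/{f0}.png")),cv2.COLOR_BGR2GRAY)[y0:y1,x0:x1]
    print(n,"changed px",(d>45).sum())
E
```

```text
position: [0.5347, -0.2314, 0.1987]
ft_force: [-0.0, -0.1, -0.2]
width: 0.0499
position: [0.5345, -0.2312, 0.4009]
ft_force: [0.6, 0.9, -0.1]
width: 0.05
time: 19.62
position: [0.5511, -0.1133, 0.3986]
[ 0.968  0.008  0.006 -0.1    0.1  ]
[ 0.959  0.008  0.006 -0.05   0.1  ]
[ 0.95   0.008 -0.     0.05  -0.1  ]
handle px 196.04147465437788 290.4439324116743 223 651
pred centre,end [[201. 296.]
 [229. 288.]]
side changed px 94
scene changed px 204
```

```bash
python3 - <<'E'
from h import *
from scipy.optimize import differential_evolution
cams={n:Cam(n) for n in("scene","side")}
pan=np.array([(x,y,z) for x in(-.047,.047) for y in(-.036,.036) for z in(0,.042)])
han=np.array([(x,y,z) for x in(-.152,-.047) for y in(-.008,.008) for z in(.025,.047)])
obs={}
for n,c in cams.items():
    hs=cv2.cvtColor(c.img,cv2.COLOR_BGR2HSV);hull=np.zeros(hs.shape[:2],np.uint8)
    t=np.linspace(0,6.28,90);cv2.fillPoly(hull,[c.px(np.c_[.5212+.1*np.cos(t),-.332+.1*np.sin(t),0*t+.014]).astype(np.int32)],1)
    near=np.zeros_like(hull);cv2.circle(near,tuple(int(x) for x in c.px([(.535,-.24,.04)])[0]),45,1,-1)
    g=c.mask((40,80,20),(85,255,255))
    P=(hull>0)&(g==0)&(hs[...,1]<70)&(hs[...,2]>60); H=(near>0)&(c.mask((5,110,60),(18,255,255))>0)
    obs[n]=(P,H);print(n,P.sum(),H.sum())
def cost(p,ns=("scene",)):
    R=Ro.from_euler("ZY",[YAW+p[2],p[3]]);s=0
    for n in ns:
        c=cams[n]
        for M,X in zip(obs[n],(pan,han)):
            k=np.zeros(M.shape,np.uint8);cv2.fillConvexPoly(k,cv2.convexHull((c.px(R.apply(X)+[.5212+p[0],-.332+p[1],p[4]])*16).astype(np.int32)),1,shift=4)
            s-=((k>0)&M).sum()/((k>0)|M).sum()
    return s
for ns in(("scene",),("side",),("scene","side")):
    if all(obs[n][1].sum()>80 for n in ns):
        r=differential_evolution(cost,[(-.025,.025),(-.025,.025),(-.25,.25),(-.2,.2),(.004,.02)],args=(ns,),seed=1,maxiter=40,popsize=10,polish=False);print(ns,r.x.round(3),round(r.fun/len(ns)/2,3))
# brown pixels
for n,c in cams.items():
    m=c.mask((0,60,10),(14,255,125));f=np.zeros_like(m)
    t=np.linspace(0,6.28,60);cv2.fillPoly(f,[c.px(np.c_[.5212+.06*np.cos(t),-.332+.06*np.sin(t),0*t+.02]).astype(np.int32)],255);print(n,"brown in pan",((m&f)>0).sum())
    d=cv2.cvtColor(cv2.absdiff(c.img,cv2.imread(f"pics/{n}0.png")),cv2.COLOR_BGR2GRAY)
    f[:]=0;cv2.fillPoly(f,[c.px(np.c_[.532+.06*np.cos(t),-.015+.06*np.sin(t),0*t+.15]).astype(np.int32)],255);print("funnel changed",((d>35)&(f>0)).sum(),(f>0).sum())
c=cams["side"];d=cv2.cvtColor(c.img,cv2.COLOR_BGR2GRAY)[212:250:2,268:312:2];print(*[" ".join("%3d"%x for x in r) for r in d],sep="\n")
E
```

```text
scene 2736 650
side 346 500
('scene',) [ 0.002  0.002  0.073 -0.077  0.007] -0.833
('side',) [ 0.021  0.025 -0.066 -0.197  0.004] -0.231
('scene', 'side') [0.003 0.002 0.025 0.005 0.008] -0.471
scene brown in pan 13
funnel changed 0 1730
side brown in pan 5
funnel changed 24 1949
115 103 105 110 109 143 158 165 168 168 172 172 165 164 161 120 113 113 109 124 156 155
181 177 134 105 104 120 157 164 167 170 171 170 171 162 138 106 106 123 141 157 154 152
213 197 199 178 154 131 110 156 165 160 164 167 162 110 118 159 143 146 154 154 154 156
236 237 231 188 133 152 132 119 102  95  92  97 112 133 161 128 139 147 155 154 156 155
237 236 228 187 152 134 127 147 159 161 161 161 152 127 124 145 139 147 154 154 153 155
236 237 236 186 159 165 146 129 130 129 127 125 131 144 153 148 138 151 154 155 155 155
237 236 237 186 162 173 160 152 116 121 120 141 168 167 159 148 137 149 155 155 155 154
236 236 236 189 164 156 154 115 116 116 117 142 202 178 161 150 137 150 155 154 153 156
237 237 237 193 162 190 139 114 119 120 117 139 168 161 163 153 138 148 155 156 154 155
237 237 237 198 184 204 139
[... 152 characters left out ...]
 237 237 173 198 192 113 118 115 113 114 109 109 109 105 154 143 162 219 236 236 236
236 237 237 173 190 202 134 115 118 117 116 172 130 121 141 190 134 176 238 236 237 236
236 237 237 202 168 200 194 146 115 120 159 203 201 200 195 164 139 236 239 236 236 236
237 237 236 230 177 170 198 205 203 203 202 202 202 195 173 144 216 237 239 236 237 234
241 242 242 239 232 171 165 181 193 197 196 191 179 157 158 210 236 237 236 235 237 194
242 242 241 242 239 234 207 183 164 165 162 162 166 174 233 237 237 236 233 222 158 168
241 242 242 242 241 237 237 237 230 225 229 226 234 237 236 237 236 228 174 159 158 147
241 242 242 242 241 239 237 236 237 236 236 236 236 234 232 226 188 171 166 158 143 122
```

```bash
python3 - <<'E'
from h import *
for n,(x0,y0,x1,y1) in dict(side=(272,218,308,246),scene=(274,226,316,264)).items():
    c=Cam(n);a=c.img.astype(int);b=cv2.imread(f"pics/{n}0.png").astype(int)
    d=(b-a)[y0:y1,x0:x1].sum(2);print(n,"jar floor centre px",c.px([(.533,-.015,.03)]).round(0))
    print(*["".join("#" if v>170 else "+" if v>80 else "." for v in r) for r in d],sep="\n")
# new brown blobs anywhere
for n in("side","scene"):
    c=Cam(n);m=c.mask((0,70,15),(14,255,125));b=cv2.inRange(cv2.cvtColor(cv2.imread(f"pics/{n}0.png"),cv2.COLOR_BGR2HSV),(0,70,15),(14,255,125))
    k,l,st,ce=cv2.connectedComponentsWithStats(m&~cv2.dilate(b,np.ones((3,3))));print(n,[(ce[i].astype(int).tolist(),int(st[i,4])) for i in range(1,k) if 15<st[i,4]<600])
E
```

```text
side jar floor centre px [[287. 230.]]
....................................
....................................
....................................
....................................
....................................
....................................
....................................
............++++++..................
..........++++++++..................
.........++++++++++.................
.........+++++++++..................
........+++++++++++++++++...........
.........+++++++++++++++++..........
.........+++++++++++++++++..........
........++++++++++++++++++..........
........++++++++++++++++++..........
........++++++++++++++++++..........
........+++++++++++++++++...........
.........++++++++....+++............
.........++++++++...................
...........+++++....................
....................................
....................................
....................................
....................................
....................................
....................................
....................................
scene jar floor centre px
[... 1974 characters left out ...]
2], 121), ([405, 144], 25), ([419, 147], 40), ([408, 157], 31), ([420, 159], 25), ([403, 166], 25), ([422, 181], 71), ([341, 185], 63), ([410, 182], 55), ([411, 200], 40), ([424, 200], 17), ([415, 212], 98), ([460, 221], 17), ([415, 234], 61), ([446, 234], 37), ([429, 229], 16), ([459, 236], 39), ([428, 250], 23), ([423, 261], 18), ([418, 270], 25), ([498, 324], 27), ([430, 332], 19), ([431, 342], 25), ([423, 342], 21), ([455, 347], 20), ([433, 359], 17), ([470, 361], 27), ([430, 367], 32), ([455, 371], 21), ([445, 379], 43), ([430, 380], 23), ([464, 381], 29), ([458, 390], 22), ([431, 398], 37), ([443, 398], 23), ([428, 407], 31), ([430, 416], 31)]
scene [([212, 51], 23), ([197, 293], 307)]
```

```bash
python3 - <<'E'
from h import *
from scipy.optimize import differential_evolution
cs={n:Cam(n) for n in("side","scene")};M={}
print("handle in side",cs["side"].px([(.533,-.235,.042),(.541,-.18,.042)]).round(0).tolist())
for n,(x0,y0,x1,y1) in dict(side=(272,218,308,246),scene=(274,226,316,264)).items():
    d=(cv2.imread(f"pics/{n}0.png").astype(int)-cs[n].img)[y0:y1,x0:x1].sum(2);M[n]=(d>80,x0,y0)
from scipy.spatial.distance import pdist
def cost(p):
    N=(len(p)-2)//3;q=p[2:].reshape(-1,3);X=np.c_[.533+p[0]+q[:,1]*np.cos(q[:,0]),-.015+p[1]+q[:,1]*np.sin(q[:,0]),q[:,2]]
    pen=np.maximum(0,.019-pdist(X)).sum()*40;s=0
    for n,c in cs.items():
        m,x0,y0=M[n];u=c.px(X)-[x0,y0];dep=(X@c.R.T+c.t)[:,2];r=c.K[0,0]*.0106/dep
        yy,xx=np.mgrid[:m.shape[0],:m.shape[1]];k=np.any([(xx-a)**2+(yy-b)**2<rr*rr for (a,b),rr in zip(u,r)],0)
        s+=1-(k&m).sum()/(k|m).sum()
    return s/2+pen
for N in(3,4,5):
    r=differential_evolution(cost,[(-.004,.004)]*2+[(-3.2,3.2),(0,.0175),(.039,.065)]*N,seed=0,maxiter=250,popsize=8,polish=False)
    print(N,round(r.fun,3),r.x[4::3].round(3))
E
```

```text
handle in side [[350.0, 178.0], [333.0, 188.0]]
3 0.157 [0.04  0.041 0.039]
4 0.173 [0.039 0.055 0.04  0.039]
5 0.204 [0.065 0.04  0.039 0.039 0.056]
```

```bash
python3 - <<'E'
from h import *
c=Cam("wrist");s=robot.get_state();p=s["position"];R=Ro.from_rotvec(s["ee_rot"])
print("cam-TCP in tool",R.inv().apply(c.c-p).round(3),"view axis world",c.R[2].round(3),"K",c.K[0,0])
# TCP that puts camera straight above funnel, and image row of the jar floor then
T=np.array([.533,-.015])-(c.c-p)[:2];print("TCP for overhead",T,rel((*T,.41),YAW));print("vertical-down pixel",c.px([c.c-[0,0,.3]]))
x=c.px([(.533,-.015,.154),(.5212,-.332,.03)]);print(x)
E
```

```text
cam-TCP in tool [ 0.074 -0.001  0.031] view axis world [-0.039 -0.29  -0.956] K 289.6143069656745
TCP for overhead [ 0.52403762 -0.08840941] [np.float64(0.0202), np.float64(-0.0301), np.float64(-0.0113), 'turn -0.006 or 3.136']
vertical-down pixel [[281.30364953 120.19588775]]
[[237.59243603  89.66025153]
 [282.26610063 338.19785552]]
```

```bash
echo '[[[0.01,-0.015,0.01,0,0.05],[0.02,-0.03,0.03,0,0.05],[0.02,-0.03,0.03,0,0.05]]]' | python3 drive.py|grep -E "posi|time"; python3 - <<'E'
from h import *
c=Cam("wrist");cv2.imwrite("pics/w9.png",c.img)
u=c.px([(.533,-.015,.03),(.533,-.015,.04),(.533,-.015,.088),(.556,-.015,.088)]);print(u.round(1))
x,y=u[1].astype(int)
a=c.img[y-26:y+27,x-28:x+29].astype(int);h=cv2.cvtColor(a.astype(np.uint8),cv2.COLOR_BGR2HSV)
g=a.sum(2)//3
print(*["".join(" .:-=+*#%@"[min(9,v*10//200)] for v in r) for r in g],sep="\n")
E
```

```text
time: 20.65
position: [0.5236, -0.0881, 0.368]
[[282.6 120.6]
 [282.6 120.6]
 [282.8 120.7]
 [310.5 116.8]]
......................:=%@@@@@@@@@@@@%*-=++++++++++++++++
.......................:=@@@@@@@@@@@@@@+-=+++++++++++++++
.......:....:............+@@@@@@@@@@@@@%+==++++++++++++++
.......::....::..........:*@@@@@@@@@@@@@#=-++++++++++++++
.......::..:::::..........=@@@@@@@@@@@@@@*==+++++++++++++
.....::.:..:.:............:#@@@@@@@@@@@@@%+-+*+++++++++++
......:::...::............:*@@@@@@@@@@@@@@#==*+++++++++++
....::::...:::.............+@@@@@@@@@@@@@@@+=++++++++++++
.....:::...:::............:+@@@@@@@@@@@@@@@%=++++++++++++
......:....::.............:+@@@@@@@@@@@@@@@@+=*++++++++++
:...........:.............:*@@@@@@@@@@@@@@@@#=+++++++++++
-.........................-%@@@@@@@@@@@@@@@@@++++++++++++
*:........................+@@@@@@@@@@@@@@@@@@+=*+++++++++
@*-......................-%@@@@@@@@@@@@@@@@@@*=++++++++++
@@#=:............. .....:*@@@@@@@@@@@@@@@@@@@@+++++++++++
@@@@#=:....... ........:=*%%##%@@@@@@@@@@@@@@@+=+++++++++
@@@@@@+:.............::.-==-:--*#@@@@@@@@@@@@@+=+++++++++
@@@@@@
[... 1381 characters left out ...]
****
#%@@@@@@@@@@@@@@@@@@@@@@@@@@@@@@@@@@@@+***************+**
+#%@@@@@@@@@@@@@@@@@@@@@@@@@@@@@@@@@@********************
=+*#@@@@@@@@@@@@@@@@@@@@@@@@@@@@@@@@*+*******************
--=*#%@@@@@@@@@@@@@@@@@@@@@@@@@@@@#**********************
+=-=+*%@@@@@@@@@@@@@@@@@@@@@@@@@#************************
**+=-=+#%@@@@@@@@@@@@@@@@@@@@@@*+************************
+**+=-==*#%@@@@@@@@@@@@@@@@@%#***************************
+++*++=-=++*#%%@@@@@@@@@@%#******************************
++++***+=====++*#####***+++******************************
++++++*+*+**++==+=++++***********************************
++++++++++***********************************************
++++++++++++++*******************************************
```

```bash
python3 - <<'E'
import cv2
a=cv2.imread("pics/w9.png").astype(int)[80:165,225:325].sum(2)//3
print(*["".join(" .:-=+*#%@"[min(9,v*10//200)] for v in r[::1]) for r in a[::2]],sep="\n")
E
```

```text
============================================+=++++++==========+=+=++=+++++=+++++++++++++++++++++++++
====================================++++++==----===+++=+=+===++=++++++++++++++++++++++++++++++++++++
==============================++++=--::::---==*++==------=+++++=++++++=+++++++++++++++++++++++++++++
============================+++=-:--+*##%%@%%%%%%%#%#%##*+--=+++++++++++++++++++++++++++++++++++++++
=========================+++=:::::=**###+**#%@@@@@@@@@@@%%#*+=-==+++++++++++++++++++++++++++++++++++
=======================++=-::::............::-=#@@@@@@@@@@@@@%*+=-=+++++++++++++++++++++++++++++++++
======================++-::-+-..................:+%@@@@@@@@@@@@@%*+-=+++++++++++++++++++++++++++++++
====================++=-:-+*-......................:=%@@@@@@@@@@@@%*-=++++++++++++++++++++++++++++++
===================++=::=#%=........:....:............+@@@@@@@@@@@@@%+==++++++++++++++++++++++++++++
==================+=::-+%@%-........::..:::::..........=@@@@@@@@@@@@@@*==+++++++++++++++++++++++++++
=================++-:-*@%##:.......:::...::............:*@@@@@@@@@@@@@@#==*+++++++++++++++
[... 2542 characters left out ...]
+++++++++++++++++++++++++++++++++++++++++++***************************************************
++++++++++++++++++++++++++++++++++++*++++++++*+*+***************************************************
+++++++++++++++++++++++++++++++++++++**+++++++++*+*+************************************************
+++++++++++++++++++++++++++++++++++*****+++++++++++*************************************************
+++++++++++++++++++++++++++++++++*+**++++*+++++++*++************************************************
++++++++++++++++++++++++++++++++++++**++++****+*++**************************************************
+++++++++++++++++++++++++++++++*+*++++*+**********++************************************************
```

```bash
python3 - <<'E'
import cv2
a=cv2.imread("pics/w9.png").astype(int)[86:136,248:302]
g=a[...,2]
print(*["".join("@@" if v>110 else "%2d"%(v) if v<100 else "##" for v in r) for r in g],sep="\n")
E
```

```text
@@@@@@@@@@@@@@@@@@@@@@@@@@@@@@@@@@@@@@@@@@@@@@@@@@@@@@@@@@@@@@@@@@@@@@@@@@@@@@@@@@@@@@@@@@@@@@@@@@@@@@@@@@@@
@@@@@@@@@@@@@@@@@@@@##@@@@@@@@@@@@@@@@@@@@@@@@@@@@@@@@@@@@@@@@@@@@@@@@@@@@@@@@@@@@@@@@@@@@@@@@@@@@@@@@@@@@@@
@@@@@@@@@@@@@@@@##9987##@@@@@@@@@@@@@@@@@@@@@@@@@@@@@@@@@@@@@@@@@@@@@@@@@@@@@@@@@@@@@@@@@@@@@@@@@@@@@@@@@@@@
@@@@@@@@@@@@####877664696662636372668887@@@@@@@@@@@@@@@@@@@@@@@@@@@@@@@@@@@@@@@@@@@@@@@@@@@@@@@@@@@@@@@@@@@@
@@@@@@@@@@####8462515154485151515451565563677396@@@@@@@@@@@@@@@@@@@@@@@@@@@@@@@@@@@@@@@@@@@@@@@@@@@@@@@@@@@@
@@@@@@####@@99655552505654535251554951525453505572@@@@@@@@@@@@@@@@@@@@@@@@@@@@@@@@@@@@@@@@@@@@@@@@@@@@@@@@@@
@@@@@@##@@@@9258545552565059605457545460555455535368@@@@@@@@@@@@@@@@@@@@@@@@@@@@@@@@@@@@@@@@@@@@@@@@@@@@@@@@
@@@@@@@@@@@@63545955575660555957535854575756575454556495@@@@@@@@@@@@@@@@@@@@@@@@@@@@@@@@@@@@@@@@@@@@@@@@@@@@
@@##@@@@@@825654575861586161636057606356635855535954535266##@@@@@@@@@@@@@@@@@@@@@@@@@@@@@@@@@@@@@@@@@@@@@@@@
####@@@@@@6156585963576260636663616262626061555955565251465793@@@@@@@@@@@@@@@@@@@@@@@@@@@@@@@@@@@@@@@@@@@@@@
##@@@@@@89
[... 3649 characters left out ...]
8453495255595957565449504775@@@@@@@@@@@@@@@@@@
##@@@@@@81575155535351495148444347484962@@@@@@@@@@@@@@@@@@@@@@@@865552555456606055524775@@@@@@@@@@@@@@@@@@@@
@@##@@@@@@##83725859504847443742496189@@@@@@@@@@@@@@@@@@@@@@@@@@@@##745754535255606388@@@@@@@@@@@@@@@@@@@@@@
@@@@@@@@@@@@@@@@@@##868497828288##@@@@@@@@@@@@@@@@@@@@@@@@@@@@@@@@@@@@@@99858694@@@@@@@@@@@@@@@@@@@@@@@@@@@@
@@@@@@@@@@@@@@@@@@@@@@@@@@@@@@@@@@@@@@@@@@@@@@@@@@@@@@@@@@@@@@@@@@@@@@@@@@@@@@@@@@@@@@@@@@@@@@@@@@@@@@@@@@@@
@@@@@@@@@@@@@@@@@@@@@@@@@@@@@@@@@@@@@@@@@@@@@@@@@@@@@@@@@@@@@@@@@@@@@@@@@@@@@@@@@@@@@@@@@@@@@@@@@@@@@@@@@@@@
@@@@@@@@@@@@@@@@@@@@@@@@@@@@@@@@@@@@@@@@@@@@@@@@@@@@@@@@@@@@@@@@@@@@@@@@@@@@@@@@@@@@@@@@@@@@@@@@@@@@@@@@@@@@
```

Only three nutmegs show clearly in the jar, so I'll look for the fourth in the funnel, the pan and the surroundings.

```bash
cat > br.py <<'E'
from h import *
def brown(c,lab):
    h=cv2.cvtColor(c.img,cv2.COLOR_BGR2HSV);m=cv2.inRange(h,(0,70,25),(15,255,125))
    k,l,st,ce=cv2.connectedComponentsWithStats(m)
    for i in range(1,k):
        if st[i,4]>60: print(lab,ce[i].astype(int),st[i,:5],c.img[l==i].mean(0).astype(int),c.at([ce[i]],.04)[0].round(3))
E
python3 - <<'E'
from br import *
c=Cam("wrist");brown(c,"wrist");print("pan",c.px([(.523,-.33,.02)]),"nut bgr in jar",c.img[120,280])
c=Cam("scene");h=cv2.cvtColor(c.img,cv2.COLOR_BGR2HSV);a=c.img[275:350,95:205,:].astype(int)
# saturation map of the pan area on the plate, scene view
q=h[270:345:2,105:205:1];print(*["".join("G" if 40<p[0]<85 and p[1]>80 else "O" if p[1]>90 and p[0]<20 and p[2]>125 else "B" if p[1]>70 and p[0]<20 else "." if p[2]>130 else "," for p in r) for r in q],sep="\n")
E
```

```text
wrist [265 110] [ 241   82   52   54 1338] [16 32 62] [ 0.519 -0.004  0.04 ]
pan [[305.03212543 359.1486197 ]] nut bgr in jar [16 35 68]
,,,,,,,,,,,,,,,,,,,,,,,,,,,,,,,,,,,,,,,,,,,,,,,,,,,,,,,,,,,,,,,,,,,,,,,,,,,,........................
,,,,,,,,,,,,,,,,,,,,,,,,,,,,,,,,,,,,,,,,,,,,,,,,,,,,,,,,,,,,,,,,,,,,,,,,,,,.........................
,,,,,,,,,,,,,,,,,,,,,,,,,,,,,,,,,,,,,,,,,,,,,,,,,,,,,,,,,,,,,,,,,,,,,,,,,...........................
,,,,,,,,,,,,,,,,,,,,,,,,,,,,,,,,,,,,,,,,,,,,,,,,,,,,,,,,,,,,,,,,,,,,,,,,............................
,,,,,,,,,,,,,,,,,,,,,,,,,,,,,,,,,,,,,,,,,,GGGGGGGGGGGGGGGGGGGG,,,,,,,,,.............................
,,,,,,,,,,,,,,,,,,,,,,,,,,,,,,,GGGGGGGGGGGGGGGGGGGGGGGGGGGGGGGGGGGGGGG..............................
,,,,,,,,,,,,,,,,,,,,,,,,,GGGGGGGGGGGGGGGGGGGGGGGGGGGGGGGGGGGGGGGGGGGGGGGGGGG.......................B
,,,,,,,,,,,,,,,,,,,,GGGGGGGGGGGGGGGGGGGGGGGGGGGGGGGGGGGG,,.,GGGGGGGGGGGGGGGGGGG..............BOOOOOO
,,,,,,,,,,,,,,,GGGGGGGGGGGGGGGGGGGGGGGGGGGGGGGGGG,,..........,GGGGGGGGGGGGGGGGGGGG....BOOOOOOOOOOOOO
,,,,,,,,,,,GGGGGGGGGGGGGGGGGGGGGGGGGGGGGGG,,,.........
[... 2174 characters left out ...]
GGGGGG,,,,,,,,,,,,,,,,,,,,,,,,,,,,,,,,,,,,,,,,,,,,,,,,GGGGGGGGGGGGGGGGGGGGGGGGGGGGGGG,,,,....,
GGGGGGGGGGGG,,,.,,,,,,,,,,,,,,,,,,,,,,,,,,,,,,,,,,,,,,GGGGGGGGGGGGGGGGGGGGGGGGGGGGGGGGGGGG,,,,,,,,,,
GGGGGGGGGGGGG,,,,,,,,,,,,,,,,,,,,,,,,,,,,,,,,,,,GGGGGGGGGGGGGGGGGGGGGGGGGGGGGGGGGGGGGGGG,,,,,,,,,,,,
GGGGGGGGGGGGG,,,,,,,,,,,,,,,,,,,,,,,,,,,,,,GGGGGGGGGGGGGGGGGGGGGGGGGGGGGGGGGGGGGGGGGGGG,,,,,,,,,,,,,
GGGGGGGGGGGGGGGGG,,,,,,,,,,,,,,,,,,,GGGGGGGGGGGGGGGGGGGGGGGGGGGGGGGGGGGGGGGGGGGGGGGGG,,,,,,,,,,,,,,,
GGGGGGGGGGGGGGGGG,,,,,,,,,,,,,,GGGGGGGGGGGGGGGGGGGGGGGGGGGGGGGGGGGGGGGGGGGGGGGGGGGG,,,,,,,,,,....,,,
GGGGGGGGGGGGGGGGGG,,,,,,GGGGGGGGGGGGGGGGGGGGGGGGGGGGGGGGGGGGGGGGGGGGGGGGGGGGGGGGGG,,,,,,,,,,,....,,,
```

```bash
echo '[[[-0.05,0,-0.02,0,0.05],[-0.11,0,-0.04,0,0.05],[-0.17,-0.01,-0.04,0,0.05],[-0.22,-0.015,-0.04,0,0.05],[-0.25,-0.02,-0.04,0,0.05]]]' | python3 drive.py|grep -E "posi|time"; python3 - <<'E'
from br import *
c=Cam("wrist");brown(c,"w");print(c.c.round(3))
X=[(.5212+.004,-.33,.02)];print(c.px(X))
h=cv2.cvtColor(c.img,cv2.COLOR_BGR2HSV);q=h[10:260:4,190:390:2]
print(*["".join("G" if 40<p[0]<85 and p[1]>80 else "O" if p[1]>90 and p[0]<20 and p[2]>125 else "B" if p[1]>70 and p[0]<20 else "." if p[2]>130 else "," for p in r) for r in q],sep="\n")
cv2.imwrite("pics/w10.png",c.img)
E
```

```text
time: 21.42
position: [0.4695, -0.3364, 0.4095]
w [542 215] [ 516  197   44   46 1255] [23 32 50] [ 0.788 -0.421  0.04 ]
w [  8 371] [  0 332  26  71 944] [19 41 68] [ 0.018 -0.565  0.04 ]
[ 0.479 -0.263  0.378]
[[325.44610367 170.18772507]]
................................................,,.,,.,....,,....,,......,...,............,........,
.................................................,.,.......,...,..,,,....,.,.,............,..,......
...................................................,,.,.....,...,.,.........,..........,..,.........
...................................................................,....,.................,.,,......
..................................................................,OOOOOOOO...............,.........
.................................................................,BOOOOOOOO.........................
..................................................................BOOOOOOOO.........................
..................................................................BOOOOOOOB.........................
..................................................
[... 4804 characters left out ...]
.................................GGGGGGGGGGGGGGGGGGGGGGGGGGGGGGGGGGGGGGGGGGGGGGGGG............
..........................................GGGGGGGGGGGGGGGGGGGGGGGGGGGGGGGGGGGGGGGGGGG...............
..............................................GGGGGGGGGGGGGGGGGGGGGGGGGGGGGGGGGGG...................
...................................................GGGGGGGGGGGGGGGGGGGGGGGGG........................
...............,,,,,,,,................................................,............................
..............,,,,,,,,,...............................................,,,...........................
.............,,,,,,,,,,...............................................,,,,..........................
```

```bash
python3 - <<'E'
import cv2,numpy as np
a=cv2.imread("pics/w9.png");h=cv2.cvtColor(a,cv2.COLOR_BGR2HSV)[80:140,238:300]
m=cv2.inRange(h,(0,70,25),(15,255,125));e=cv2.erode(m,cv2.getStructuringElement(cv2.MORPH_ELLIPSE,(7,7)))
k,l,st,ce=cv2.connectedComponentsWithStats(e)
for i in range(1,k):
    p=cv2.dilate((l==i).astype(np.uint8),cv2.getStructuringElement(cv2.MORPH_ELLIPSE,(7,7)))&(m>0)
    c=max(cv2.findContours(p.astype(np.uint8),0,1)[0],key=cv2.contourArea);print(p.sum(),cv2.minAreaRect(c))
print("crescent top",a[98:102,276:281].mean((0,1)),"left",a[120:124,268:271].mean((0,1)),"nut",a[120:124,253:260].mean((0,1)))
E
```

```text
534 ((28.039323806762695, 20.662921905517578), (28.707063674926758, 22.5609073638916), 12.994616508483887)
335 ((45.750003814697266, 40.750003814697266), (21.92030906677246, 16.970561981201172), 45.0)
329 ((21.5, 42.5), (17.0, 21.0), 90.0)
crescent top [19.4  30.15 52.6 ] left [14.83333333 26.41666667 47.25      ] nut [15.14285714 33.         64.07142857]
```

```bash
echo '[[[0.05,0.02,0.02,0,0.05],[0.1,0.04,0.02,0,0.05],[0.16,0.06,0.02,0,0.05],[0.22,0.062,0.02,0,0.05],[0.22,0.062,0.02,0,0.05]]]' | python3 drive.py|grep -E "posi|time"; cat > jar.py <<'E'
from h import *
c=Cam("wrist");h=cv2.cvtColor(c.img,cv2.COLOR_BGR2HSV);m=cv2.inRange(h,(0,70,25),(15,255,125));m[260:]=0
print(c.c.round(3))
e=cv2.erode(m,cv2.getStructuringElement(cv2.MORPH_ELLIPSE,(7,7)));k,l,st,ce=cv2.connectedComponentsWithStats(e)
for i in range(1,k):
    p=cv2.dilate((l==i).astype(np.uint8),cv2.getStructuringElement(cv2.MORPH_ELLIPSE,(7,7)))&(m>0)
    if p.sum()>120:
        q=cv2.moments(p.astype(np.uint8),True);u=(q["m10"]/q["m00"],q["m01"]/q["m00"]);print(int(p.sum()),np.round(u,1),[c.at([u],z)[0,:2].round(4).tolist() for z in(.04,.06,.11)])
E
python3 jar.py; echo '[[[0.02,-0.02,0,0,0.05],[0.045,-0.05,0,0,0.05],[0.045,-0.05,0,0,0.05]]]' | python3 drive.py|grep -E "posi|time"; python3 jar.py
```

```text
time: 22.1
position: [0.5625, -0.1208, 0.3894]
[ 0.571 -0.047  0.358]
549 [222.4  72.3] [[0.5186, 0.0067], [0.5219, 0.0033], [0.5302, -0.0052]]
169 [237.7  90.2] [[0.5311, -0.0121], [0.5336, -0.0143], [0.5399, -0.0198]]
304 [217.7  94.7] [[0.5099, -0.0136], [0.5137, -0.0157], [0.5233, -0.021]]
time: 22.52
position: [0.5172, -0.0727, 0.3893]
[0.526 0.001 0.358]
401 [274.7 116.7] [[0.5199, 0.0051], [0.5203, 0.0048], [0.5213, 0.0041]]
278 [290.6 134.7] [[0.5341, -0.0154], [0.5336, -0.0143], [0.5324, -0.0118]]
273 [268.4 136.4] [[0.5104, -0.014], [0.5114, -0.013], [0.5139, -0.0107]]
```

Seen from several viewpoints, the large blob lies inside the jar and is too big for one nutmeg. It must be two nutmegs, one on top of the other, so all four are in. The pan is empty and centred on the plate. Handing in.

```bash
echo '[[[0,0,-0.02,0,0.05],[0,0,-0.03,0,0.05],[0,0,-0.03,0,0.05]]]' | python3 drive.py|grep -E "posi|time|ft"; python3 -c "
from cell import robot
print(robot.close_job())"
```

```text
time: 22.95
position: [0.5185, -0.0734, 0.4192]
ft_force: [-0.4, -0.5, 0.1]
the job is handed in; nothing more can be done
None
```

Job handed in at about 23 s: the empty scoop lies flat and released within about 5 mm of the plate's centre, the ginger scoop wasn't moved, and all four nutmegs appear to be in the jar, though two lie one on top of the other, so that count is inferred from blob size and parallax.

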